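Pack away the craft table's tape and paint

ROBOT

A 7-joint arm with a two-finger parallel gripper is mounted at the origin on the work surface. World frame = base frame: x ahead of the robot, y to its left, z up, the work surface at z = 0. Lengths are in m, angles in rad, forces in N, time in s.
With the tool pointing down it reaches from about 0.35 to 0.9 m from the base axis. Payload 19.9 kg.
Tool frame: the origin (TCP) lies at the very end of the fingers, on their centre line; the grasp point (between the pads) lies bot.grip_depth behind it (bot.grip_depth is the distance from the TCP to the grasp point, in m); z points along the fingers, y is the line along which they close (so a half turn about z gives the same grasp; the last joint's range is limited). The gripper opens to 94 mm and grips with 3 to 60 N. Pads are 16 mm wide; open, the fingers measure 119 mm over their backs; the gripper's body (75 mm by 177 mm) begins 78 mm behind the grasp point.
Start: joints at [-1.194, 0.417, -0.01, 1.614, 0.005, 1.111, -0.053], TCP at [0.254, 0.571, 0.205] pointing down, gripper open.
Joint ranges: [-2.81, 2.81], [-0.39, 2.02], [-1.27, 1.25], [0.06, 2.57], [-1.19, 4.33], [0.19, 2], [-2.82, 2.82]. Speed limits (rad/s): [1.89, 1.89, 2.39, 2.39, 3.01, 3.01, 3.01].

INTERFACE

Orientations are given as a unit quaternion [x, y, z, w].
In Python, from rig import status, read_camera, ticket, bot gives the robot as it stands. The module is installed in compiled form; this text tells all that it offers.
- The arm moves only by the tool jog_arm, never from a script. Its argument "commands" is a list of rows, each a list of 4 numbers: the shift along the tool's x, y, z in mm, then the turn about the tool's z in rad. A call has 1 to 12 rows; each row is the pose to reach, as a shift and turn from the pose commanded when the call began, along the tool's axes at that moment; what a row does not reach only later rows make up. A row lasts 1/12 s, in which the tool goes at most 41.7 mm and 7.16 degrees, less where a joint would pass 70% of its speed; a pose out of reach is approached as far as the arm can. A call with a gripper value outside its range is refused whole. "fingers" is the closure, from -1 (fully open) to 1 (shut), set as the call begins (left out, the last holds). The fingers move at their own pace and stop on an object; the grip force is fixed at half the most. Time passes only in rows, so rows that repeat a pose let the fingers close. It gives the time, the measured TCP pose, the force, the opening and the grip force at its end, in the units of the state.
- status.state(): the state, without advancing time (a new reading comes with each control period).
- read_camera(name): name is "side" or "top"; returns a dict with "frame" (400x640x3 uint8, red, green, blue), "vertical_fov" (degrees; the focal length in pixels is half the picture's height over the tangent of half this angle, whatever the lens; pixels are square), "cx", "cy" (the principal point, pixels), "R" (3x3) and "t" (3): a world point X has camera coordinates R X + t. Camera axes: x right, y down, z forward; pixel columns grow to the right and rows downward; lengths in m; the calibration is good to about 2 mm. A picture is of the moment at which its call begins. There is no depth.
- ticket.finish_job(): hands the job in; it is judged then, once.
The state is a dict: "time_s": time; "joint_positions": joint angles; "dq": joint speeds; "joint_efforts": joint torques, N m; "ee_pos": TCP position; "tool_rot": TCP orientation; "force": force on the tool from outside, world axes, zero at the start; "torque": the same for the moment, N m; "finger_gap": finger opening in m; "grip_force": force on a finger pad.
Only numpy, scipy, OpenCV 4.12 (cv2) and the standard library are available. Lean on these libraries where they do the work, as an engineer would, in place of code of your own. Each camera call takes 0.05 s, during which the arm holds its last target. There are 200 camera calls.

TASK

Pack up the craft kit: slide every tape roll up off the rack's posts and put them all in the wide compartment of the grey storage case, and stand every paint pot upright in its narrow compartment. Only then close the case's lid fully, and after that fold the steel clamp at its front all the way over until it lies down on the lid. Leave the cups, the glue bottle and the marker where they are.

Things in the scene. Friction and masses are not known exactly. Their poses are not given: they have to be found in the camera images.
- case: fixed open grey storage case 210 (x) by 305 (y) by 65 mm high, walls and floor 5 mm, with a divider 5 mm thick at y = +55 mm, its top 50 mm above the table. Inside: x -100..100; wide compartment (rolls) y -147.5..52.5, narrow one (pots) y 57.5..147.5 mm. Origin: centre of its underside, z up; -x side faces the robot. Lid hinged on the +x rim; clamp at the middle of the -x side
- rolls_floor (a point): centre of the floor of the case's wide compartment, for the tape rolls (5 mm above the table)
- pots_floor (a point): centre of the floor of the case's narrow compartment, for the pots (5 mm above the table)
- lid (a joint): lid hinge angle, rad: 0 = fully shut, about 1.65 to 1.9 = standing open, leaning away from the robot (at most 2.0). The lid is a clear panel in a white frame, 210 x 305 x 8 mm; it stays where it is left (stiff hinge: about 2 to 4 N at its front edge moves it)
- lid_hinge (a point): middle of the lid's hinge line (along the case's y), on the lid's lower face, 65 mm up, at x = +105 mm of the case
- lid_edge (a point): middle of the lid's free edge, on its outer face (the upper face when shut; when open that face looks away from the robot); 210 mm from the hinge
- clamp (a joint): clamp angle, rad: 0 = folded over, lying on the shut lid and pointing to the case's +x; about 1.7 to 2.0 = open, standing up and leaning towards the robot (at most 2.1). It stays where it is left; about 1.5 N near its tip moves it. It is a steel L, 26 mm wide, with a rubber pad 34 mm wide and 30 mm long at its end
- clamp_pivot (a point): the clamp's pivot, 10 mm ahead of the case's front wall, 50 mm up; the axis is along the case's y
- clamp_tip (a point): middle of the outer face of the clamp's rubber pad (the upper face when folded down; the face towards the robot when open); when folded down it lies 66 mm along the case's +x from the pivot and 38.5 mm above it
- rack: fixed wooden board 170 x 170 x 10 mm with four upright posts 16 mm across and 50 mm high above the board, at (+-50, +-50) mm. Origin: centre of its underside, z up
- roll1: roll of plain tan tape on a cardboard core: a ring 52 mm across and 30 mm wide with a 27 mm hole. Starts lying flat on the rack around one of its four posts. Origin: centre of its lower face, z along its axis. May be absent (None)
- roll2: roll of plain tan tape on a cardboard core: a ring 52 mm across and 30 mm wide with a 27 mm hole. Starts lying flat on the rack around one of its four posts. Origin: centre of its lower face, z along its axis. May be absent (None)
- roll3: roll of plain tan tape on a cardboard core: a ring 48 mm across and 24 mm wide with a 27 mm hole. Starts lying flat on the rack around one of its four posts. Origin: centre of its lower face, z along its axis. May be absent (None)
- roll4: roll of plain tan tape on a cardboard core: a ring 48 mm across and 24 mm wide with a 27 mm hole. Starts lying flat on the rack around one of its four posts. Origin: centre of its lower face, z along its axis. May be absent (None)
- pot1: squat paint pot, white with a grey screw cap, a cylinder 40 mm across (cap 41 mm) and 42 mm high, standing on the table. Origin: centre of its underside, z up. May be absent (None)
- pot2: squat paint pot, white with a grey screw cap, a cylinder 40 mm across (cap 41 mm) and 42 mm high, standing on the table. Origin: centre of its underside, z up. May be absent (None)
- cup1: bystander: empty clear plastic cup, 72 mm across the rim, 110 mm high. Origin: centre of its underside
- cup2: bystander: empty clear plastic cup, 72 mm across the rim, 110 mm high. Origin: centre of its underside
- glue: bystander: white bottle of glue with a cap, standing up, 34 mm across, 95 mm high. Origin: centre of its underside
- marker: bystander: black felt marker with a red cap, lying, 135 mm long, 18 mm thick. Origin: underside of its black part
Not all that is in view belongs to the job. Leave any red look-alike of the pot2 alone. Leave any turquoise look-alike of the pot1 alone.

How it is judged:
By the outcome, as a careful person would: the job done as asked, in the order asked, and still so for the second after the job is handed in, with the robot touching nothing.
Of roll1, roll2, roll3, roll4 only 2 to 4 are there at a start; the rules pass over those that are not, and their reading is None.
Of pot1, pot2 only 1 to 2 are there at a start; the rules pass over those that are not, and their reading is None.
At some moment in a run one of pot1, pot2 may be knocked a few centimetres aside while the robot is not near it.
Once in a run the grip may slacken for a moment while it holds something.
It also fails if it takes over 210 s, if anything falls off the work surface, if the arm or the gripper's body presses on something with over 40 N, if the wrist force passes 120 N, or if a joint passes its speed limit or range.

## Working session

There is one attempt and no reset: what is moved stays moved. The work goes in short steps, Python scripts to look and compute and a tool call to move; the robot and the scene stay as the last step left them, time stands still between calls to the robot, and variables do not carry over. Pictures are saved under pics/ and viewed, at most 17 in all, crops included, and the job is handed in when it is done.

Besides the shell and the picture viewer there is one more tool, called after "Call:" as name(argument=value, ...) on one line, values as JSON. jog_arm: Moves the arm, as the interface text tells. Its arguments: {"type":"object","properties":{"commands":{"type":"array","items":{"type":"array","items":{"type":"number"}}},"fingers":{"type":"number"}},"required":["commands"]}

```bash
mkdir -p pics; cat > h.py <<'E'
import numpy as np, cv2
from rig import status, read_camera, ticket, bot
def cam(n):
    c=read_camera(n); h=c["frame"].shape[0]
    c["f"]=h/2/np.tan(np.radians(c["vertical_fov"])/2); c["R"]=np.array(c["R"]); c["t"]=np.array(c["t"]); return c
def ray(c,u,v):
    d=c["R"].T@np.array([(u-c["cx"])/c["f"],(v-c["cy"])/c["f"],1]); return -c["R"].T@c["t"], d
def onz(c,u,v,z):
    o,d=ray(c,u,v); return o+d*(z-o[2])/d[2]
def proj(c,X):
    p=c["R"]@np.array(X)+c["t"]; return p[:2]/p[2]*c["f"]+[c["cx"],c["cy"]]
def tri(c1,p1,c2,p2):
    (a,d),(b,e)=ray(c1,*p1),ray(c2,*p2)
    s=np.linalg.lstsq(np.c_[d,-e],b-a,rcond=None)[0]; P,Q=a+d*s[0],b+e*s[1]; return (P+Q)/2,np.linalg.norm(P-Q)
def save(c,name,box=None,k=1):
    f=c["frame"][:,:,::-1]
    if box: f=f[box[1]:box[3],box[0]:box[2]]
    cv2.imwrite("pics/"+name,cv2.resize(f,None,fx=k,fy=k,interpolation=cv2.INTER_CUBIC))
E
python3 - <<'E'
from h import *
for n in("top","side"):
    c=cam(n); save(c,n+"0.png",k=1.25); print(n,c["f"],c["cx"],c["cy"],(-c["R"].T@c["t"]).round(3),c["R"].round(2).tolist())
print(status.state(),bot.grip_depth)
E
```

```text
top 390.2998662747843 316.53292346791085 195.39919061252704 [0.45  0.03  1.286] [[-0.03, -1.0, -0.03], [-0.99, 0.03, -0.1], [0.1, 0.03, -0.99]]
side 376.65837260775163 320.66932255982664 199.53429287731464 [ 0.39  -0.79   0.673] [[0.98, -0.21, 0.01], [-0.11, -0.56, -0.82], [0.18, 0.8, -0.57]]
{'time_s': 0.1, 'joint_positions': array([-1.19347254,  0.41791341, -0.01032815,  1.61407522,  0.00468614,
        1.11070705, -0.05302441]), 'dq': array([ 7.05367681e-04, -3.02002554e-04, -8.78997553e-05, -1.29106991e-03,
        9.52365982e-04,  3.00998880e-04,  1.41063256e-03]), 'joint_efforts': array([ 1.96673871e-03, -8.52581549e+01,  6.39208406e-01, -4.26697648e+01,
       -4.91216860e-02,  1.63363729e-02,  1.30546287e-04]), 'ee_pos': array([0.25403875, 0.57068699, 0.20490456]), 'tool_rot': array([ 2.07884528e-01,  9.78153225e-01, -5.33239036e-04, -8.15833441e-05]), 'force': array([0.59725535, 0.2808174 , 0.37625849]), 'torque': array([-0.00333095,  0.00803195,  0.05479685]), 'grip_force': 0.0, 'finger_gap': 0.09418116199129249} 0.0188
```

View pics/top0.png

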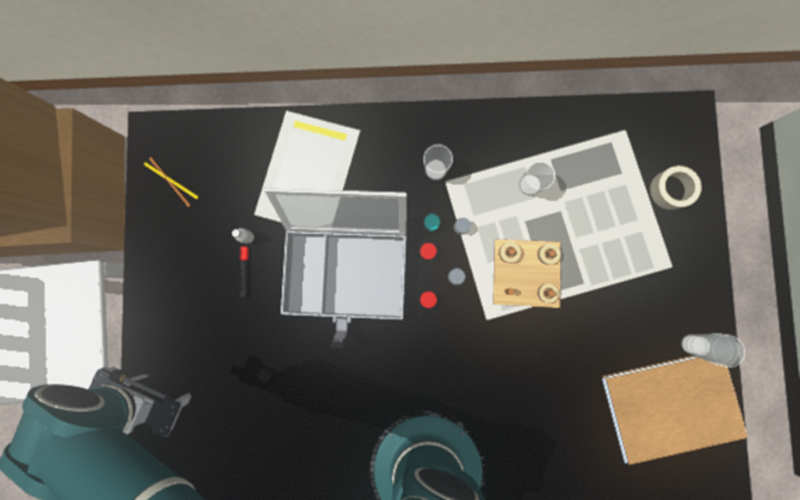

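View pics/side0.png

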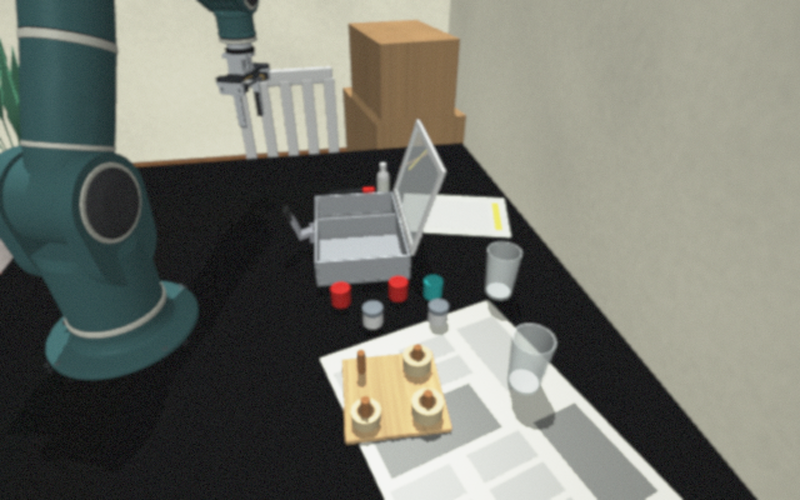

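Top view (shown px): the case is at (345,275) with the lid up at (345,210) and the clamp at (342,330). The rack is at (527,273), with rolls on the posts at (511,252), (549,255) and (548,293). The post at (513,292) is empty.

Pot candidates:
- Grey caps at (463,226) and (457,276): the ones I want.
- Red look-alikes at (428,251) and (428,299).
- Turquoise look-alike at (432,222).

The large ring at (677,186) is a loose look-alike of the rolls. I'll check these in one close crop and measure.

```bash
python3 - <<'E'
from h import *
t=cam("top");s=cam("side")
a=t["frame"][155:260,215:460,::-1]; b=s["frame"][210:360,250:370,::-1]
a=cv2.resize(a,None,fx=3.2,fy=3.2,interpolation=cv2.INTER_CUBIC); cv2.imwrite("pics/crop_t.png",a)
cv2.imwrite("pics/crop_s.png",cv2.resize(s["frame"][130:360,220:380,::-1],None,fx=2.6,fy=2.6,interpolation=cv2.INTER_CUBIC))
E
```

```text
(no output)
```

View pics/crop_t.png

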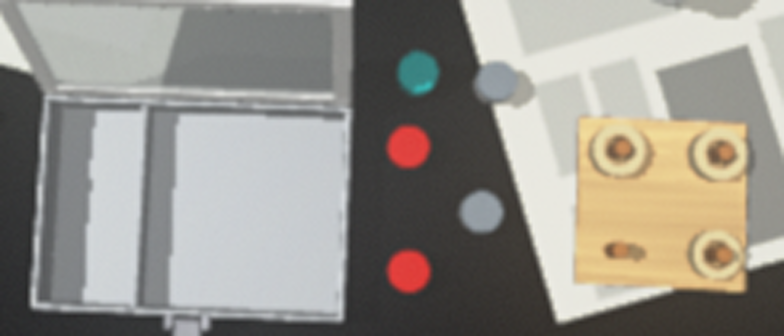

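View pics/crop_s.png

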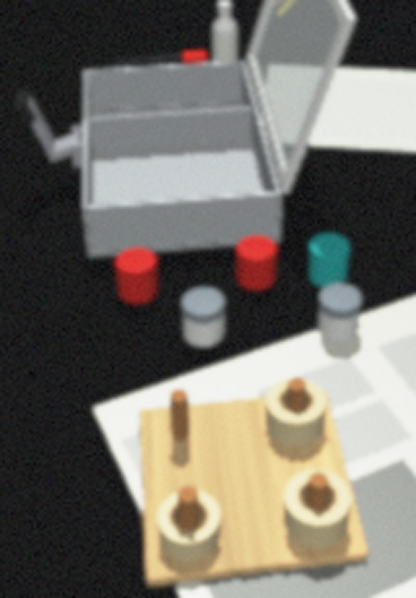

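The crops confirm three tape rolls on the rack and two white pots with grey caps, at crop px (498,80) and (481,212). The red and turquoise ones are decoys. Next I triangulate from both views.

```bash
cat > m.py <<'E'
from h import *
t=cam("top");s=cam("side")
T=lambda u,v:(215+u/3.2-.35,155+v/3.2-.35); S=lambda u,v:(220+u/2.6-.3,130+v/2.6-.3)
L={"capA":((498,80),(341,295)),"capB":((481,212),(203,300)),
"caseBL":((50,97),(248,62)),"caseBR":((350,108),(282,200)),"caseFR":((343,320),(85,205)),"caseFL":((33,308),(83,70)),
"rFL":((575,283),(143,411)),"rBL":((579,117),(330,400)),"rBR":((746,122),(366,557)),"rFR":((744,292),(150,582)),
"rollBL":((620,150),(296,402)),"rollBR":((719,153),(318,499)),"rollFR":((715,255),(190,515)),"post":((638,252),(180,394))}
P={}
for k,(a,b) in L.items():
    p,e=tri(t,T(*a),s,S(*b)); P[k]=p; print(k,(p*1000).round(1),round(e*1000,1))
def fit(keys,loc):
    A=np.array([P[k][:2] for k in keys]);B=np.array(loc)/1000.
    U,_,V=np.linalg.svd((B-B.mean(0)).T@(A-A.mean(0))); R=V.T@U.T
    c=A.mean(0)-R@B.mean(0); print(keys[0],"centre",(c*1000).round(1),"yaw deg",np.degrees(np.arctan2(R[1,0],R[0,0])).round(2),"res",np.linalg.norm(A-c-B@R.T,axis=1).round(4))
fit(["caseBL","caseBR","caseFR","caseFL"],[(105,152.5),(105,-152.5),(-105,-152.5),(-105,152.5)])
fit(["rBL","rBR","rFR","rFL"],[(85,85),(85,-85),(-85,-85),(-85,85)])
fit(["rollBL","rollBR","rollFR"],[(50,50),(50,-50),(-50,-50)])
# caps by colour, top view
f=t["frame"].astype(int); 
for k in("capA","capB"):
    u,v=map(int,np.round(T(*L[k][0]))); w=f[v-9:v+10,u-9:u+10]; ref=f[v-1:v+2,u-1:u+2].reshape(-1,3).mean(0)
    m=(np.abs(w-ref).sum(2)<40).astype(np.uint8); n,l,st,ce=cv2.connectedComponentsWithStats(m); j=l[9,9]
    q=(u-9+ce[j][0],v-9+ce[j][1]); print(k,ref,st[j],q,(onz(t,*q,.042)*1000).round(1))
E
python3 m.py
```

```text
capA [ 618.7 -107.6   43.5] 2.1
capB [487.4 -85.9  41.3] 1.8
caseBL [614.1 337.6  65.7] 6.6
caseBR [593.8  40.9  55. ] 2.8
caseFR [386.2  53.3  69.2] 2.0
caseFL [403.6 355.3  66.5] 0.5
rFL [ 415.6 -181.4    5.6] 4.5
rBL [ 585.1 -194.7   -2.9] 4.3
rBR [ 571.2 -362.2    4.1] 2.2
rFR [ 402.3 -350.2    5.3] 4.1
rollBL [ 545.5 -226.5   37.3] 1.7
rollBR [ 539.7 -324.8   34.4] 1.1
rollFR [ 439.4 -316.4   30.6] 2.4
post [ 445.  -231.5   73.8] 3.2
caseBL centre [499.4 196.8] yaw deg -3.76 res [0.0044 0.0032 0.0024 0.0012]
rBL centre [ 493.5 -272.1] yaw deg -4.45 res [0.0008 0.0014 0.0001 0.0006]
rollBL centre [ 492.9 -271.3] yaw deg -4.42 res [0.0016 0.0008 0.001 ]
capA [150.33333333 158.22222222 163.77777778] [  4   4  15  13 146] (np.float64(372.02054794520546), np.float64(180.63013698630138)) [ 614.5 -113.    42. ]
capB [149.44444444 157.88888889 163.55555556] [  4   3  12  12 104] (np.float64(365.08653846153845), np.float64(220.7596153846154)) [486.9 -86.1  42. ]
```

```bash
cat >> h.py <<'E'
def pots(c):
    f=cv2.GaussianBlur(c["frame"],(3,3),0).astype(int); r,g,b=f[...,0],f[...,1],f[...,2]
    m=((b-r>7)&(b-r<30)&(b>120)&(b<190)).astype(np.uint8); n,l,st,ce=cv2.connectedComponentsWithStats(m)
    return [(q.round(1).tolist(),int(s[4]),s[2:4].tolist(),(onz(c,*q,.042)[:2]*1000).round(1).tolist()) for q,s in zip(ce[1:],st[1:]) if 60<s[4]<260 and max(s[2:4])<20 and abs(onz(c,*q,.042)[1])<.5]
def go(x,y,z,psi=None):
    "shift in tool axes (mm) and turn to bring TCP to x,y,z mm, closing line at psi deg"
    from scipy.spatial.transform import Rotation as Ro
    s=status.state(); R=Ro.from_quat(s["tool_rot"]).as_matrix()
    d=R.T@(np.array([x,y,z])-s["ee_pos"]*1000); cur=np.degrees(np.arctan2(R[1,1],R[0,1]))
    return d.round(1), None if psi is None else np.radians((cur-psi+90)%180-90).round(3), "yaw",cur.round(1)
E
python3 - <<'E'
from h import *
t=cam("top")
print(*pots(t),sep="\n")
for n,q,z in(("red1",(408,146),.042),("red2",(408,271),.042),("turq",(418,72),.042)): print(n,(onz(t,215+q[0]/3.2-.35,155+q[1]/3.2-.35,z)*1000).round())
for n,q,z in(("cup1rim",(437*.8,158*.8),.11),("cup2rim",(540*.8,178*.8),.11)): print(n,(onz(t,*q,z)*1000).round())
for n,q in dict(BL=(50,97),BR=(350,108),FR=(343,320),FL=(33,308)).items(): print(n,(onz(t,215+q[0]/3.2-.35,155+q[1]/3.2-.35,.065)*1000).round(1))
print(go(487,-86,205,-4))
E
```

```text
([369.6, 179.9], 102, [12, 11], [617.0, -105.3])
([365.1, 220.8], 118, [13, 12], [486.8, -86.0])
red1 [554. -16.  42.]
red2 [430. -12.  42.]
turq [628. -28.  42.]
cup1rim [776. -43. 110.]
cup2rim [ 717. -291.  110.]
BL [610.9 338.2  65. ]
BR [591.3  41.   65. ]
FR [385.   53.4  65. ]
FL [403.8 355.7  65. ]
(array([-4.799e+02, -5.055e+02,  5.000e-01]), np.float64(1.222), 'yaw', np.float64(66.0))
```

Call:
jog_arm(commands=[[-300,-315,0,0.7],[-300,-315,0,0.7],[-300,-315,0,0.7],[-300,-315,0,0.7],[-300,-315,0,0.7],[-300,-315,0,0.7],[-300,-315,0,0.9],[-300,-315,0,1.0],[-300,-315,0,1.1],[-300,-315,0,1.22],[-300,-315,0,1.22],[-300,-315,0,1.22]], fingers=-0.4)

```text
time_s: 1.35
ee_pos: [0.4013, 0.1576, 0.2058]
tool_rot: [0.733, 0.68, 0.0, 0.0]
force: [0.7, -0.3, 0.0]
finger_gap: 0.0657
grip_force: 0.0
```

```bash
python3 - <<'E'
from h import *
print(go(487,-86,100,-4)); print(go(487,-86,18,-4)); print(pots(cam("top")))
E
```

```text
(array([-236.6,  103.5,  105.8]), np.float64(-0.005), 'yaw', np.float64(-4.3))
(array([-236.6,  103.4,  187.8]), np.float64(-0.005), 'yaw', np.float64(-4.3))
[([369.6, 179.9], 102, [12, 11], [617.0, -105.3]), ([365.0, 220.7], 120, [13, 12], [487.0, -85.8])]
```

Call:
jog_arm(commands=[[-236,103,60,0],[-236,103,60,0],[-236,103,60,0],[-236,103,60,0],[-236,103,60,0],[-236,103,60,0],[-236,103,60,0],[-236,103,60,0],[-236,103,100,0],[-236,103,130,0],[-236,103,160,0],[-236,103,187,0]])

```text
time_s: 2.4
ee_pos: [0.4867, -0.079, 0.0167]
tool_rot: [0.729, 0.684, 0.0, -0.001]
force: [1.0, 0.0, -0.1]
finger_gap: 0.0656
grip_force: 0.0
```

Call:
jog_arm(commands=[[0,0,0,0],[0,0,0,0],[0,0,0,0],[0,0,0,0],[0,0,0,0],[0,0,0,0],[0,0,-20,0],[0,0,-50,0],[0,0,-80,0],[0,0,-110,0],[0,0,-130,0],[0,0,-130,0]], fingers=1)

```text
time_s: 3.4
ee_pos: [0.4889, -0.0813, 0.1531]
tool_rot: [0.731, 0.683, 0.003, 0.002]
force: [-0.1, 0.1, -0.2]
finger_gap: 0.0397
grip_force: 30.0
```

```bash
python3 - <<'E'
from h import *
c=np.radians(-3.8);R=np.array([[np.cos(c),-np.sin(c)],[np.sin(c),np.cos(c)]]);o=np.array([498.5,197])
for n,l in dict(pB=(-50,102.5),pA=(10,102.5),r1=(-60,-100),r2=(-60,5),r3=(5,-47)).items():
    w=o+R@l; print(n,w.round(1))
    if n=="pB": print(go(*w,150),go(*w,27))
print(pots(cam("top")))
E
```

```text
pB [455.4 302.6]
(array([380.8, -59.5,   3.2]), None, 'yaw', np.float64(-3.9)) (array([380.6, -60.3, 126.2]), None, 'yaw', np.float64(-3.9))
pA [515.3 298.6]
r1 [432.  101.2]
r2 [439. 206.]
r3 [500.4 149.8]
[([369.9, 178.7], 76, [12, 8], [620.9, -106.5])]
```

Call:
jog_arm(commands=[[381,-60,0,0],[381,-60,0,0],[381,-60,0,0],[381,-60,0,0],[381,-60,0,0],[381,-60,0,0],[381,-60,0,0],[381,-60,0,0],[381,-60,0,0],[381,-60,0,0],[381,-60,0,0],[381,-60,0,0]])

```text
time_s: 4.45
ee_pos: [0.4524, 0.3027, 0.1477]
tool_rot: [0.73, 0.683, -0.001, 0.0]
force: [0.6, -1.3, -0.8]
finger_gap: 0.0402
grip_force: 30.0
```

```bash
python3 - <<'E'
from h import *
print(go(455.4,302.6,24,-3.8),status.state()["finger_gap"]); c=cam("top"); print(pots(c)); save(c,"t2.png",(200,120,420,300),3)
E
```

```text
(array([  0.2,   3.1, 123.7]), np.float64(-0.001), 'yaw', np.float64(-3.8)) 0.0402209266943222
[([369.6, 179.9], 102, [12, 11], [617.0, -105.3]), ([238.1, 235.5], 84, [7, 14], [450.5, 319.5])]
```

View pics/t2.png

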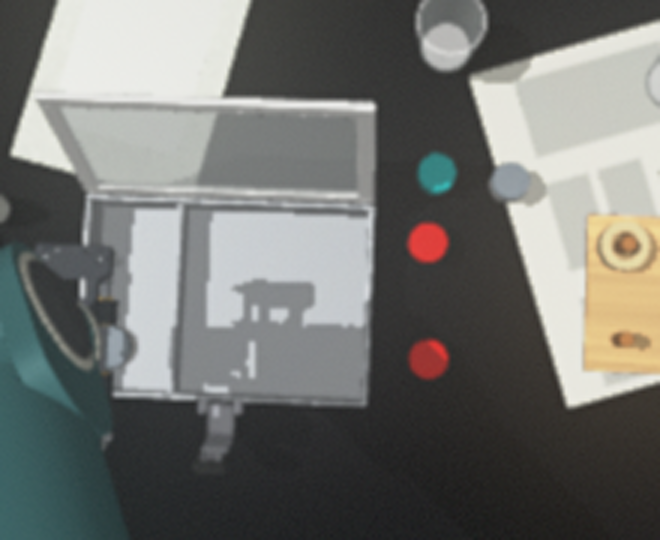

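The pot hangs over the narrow compartment at crop px (118,345), displaced in the image by its height. I'll lower it.

Call:
jog_arm(commands=[[0,3,35,0],[0,3,70,0],[0,3,100,0],[0,3,110,0],[0,3,116,0],[0,3,120,0],[0,3,123,0],[0,3,123,0],[0,3,123,0]])

```text
time_s: 5.25
ee_pos: [0.4564, 0.3031, 0.0265]
tool_rot: [0.731, 0.683, 0.001, 0.0]
force: [0.9, 0.5, 0.0]
finger_gap: 0.0397
grip_force: 30.0
```

Call:
jog_arm(commands=[[0,0,0,0],[0,0,0,0],[0,0,0,0],[0,0,0,0],[0,0,-20,0],[0,0,-50,0],[0,0,-90,0],[0,0,-130,0],[0,0,-150,0],[0,0,-150,0]], fingers=-0.4)

```text
time_s: 6.08
ee_pos: [0.4577, 0.3039, 0.1802]
tool_rot: [0.731, 0.683, 0.003, -0.0]
force: [0.1, 0.7, -1.0]
finger_gap: 0.0659
grip_force: 0.0
```

```bash
python3 - <<'E'
from h import *
print(pots(cam("top")),go(617,-106,180,-4))
E
```

```text
[([369.6, 179.9], 102, [12, 11], [617.0, -105.3]), ([244.4, 233.8], 152, [14, 14], [455.5, 299.2])] (array([-397.7,  187.7,   -3. ]), np.float64(0.002), 'yaw', np.float64(-3.9))
```

Call:
jog_arm(commands=[[-397,0,0,0],[-397,0,0,0],[-397,0,0,0],[-397,0,0,0],[-397,0,0,0],[-397,0,0,0],[-397,0,0,0],[-397,0,0,0],[-397,0,0,0],[-397,0,0,0],[-397,40,0,0],[-397,80,0,0]])

```text
time_s: 7.13
ee_pos: [0.5087, -0.1, 0.1751]
tool_rot: [0.732, 0.682, 0.001, -0.0]
force: [0.4, -0.1, 1.4]
finger_gap: 0.0653
grip_force: 0.0
```

```bash
python3 - <<'E'
from h import *
print(pots(cam("top")),go(617,-105.5,18,-4))
E
```

```text
[([244.5, 233.7], 148, [14, 14], [455.9, 298.9])] (array([  0.4, 101.8, 155.8]), np.float64(0.004), 'yaw', np.float64(-3.8))
```

Call:
jog_arm(commands=[[0,40,0,0],[0,80,0,0],[0,104,40,0],[0,104,80,0],[0,104,100,0],[0,104,100,0],[0,104,100,0],[0,104,100,0]])

```text
time_s: 7.85
ee_pos: [0.6129, -0.1062, 0.0769]
tool_rot: [0.731, 0.683, 0.0, 0.001]
force: [0.1, 0.3, 0.6]
finger_gap: 0.0658
grip_force: 0.0
```

```bash
python3 - <<'E'
from h import *
print(go(617,-105.5,18,-4)); s=cam("side"); save(s,"s2.png",(260,140,420,300),3)
E
```

```text
(array([ 1. ,  3.9, 58.9]), np.float64(0.001), 'yaw', np.float64(-3.9))
```

View pics/s2.png

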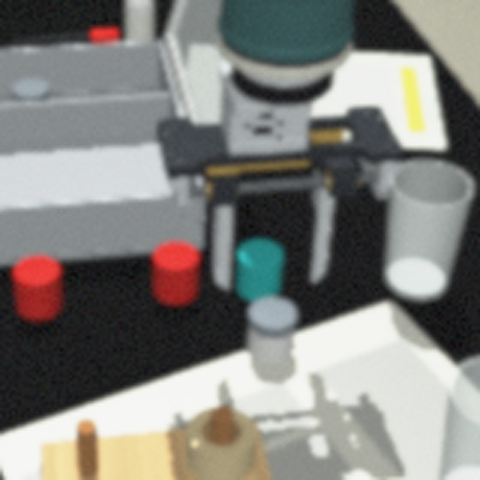

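The pot's cap is at crop px (273,318), below the mid-point of the finger tips at (271,280), so I can go down.

Call:
jog_arm(commands=[[1,4,25,0],[1,4,45,0],[1,4,59,0],[1,4,59,0]])

```text
time_s: 8.23
ee_pos: [0.6158, -0.1048, 0.0153]
tool_rot: [0.731, 0.683, -0.001, -0.001]
force: [0.1, -0.0, 0.1]
finger_gap: 0.0661
grip_force: 0.0
```

Call:
jog_arm(commands=[[0,0,0,0],[0,0,0,0],[0,0,0,0],[0,0,0,0],[0,0,0,0],[0,0,0,0],[0,0,-20,0],[0,0,-50,0],[0,0,-80,0],[0,0,-110,0],[0,-40,-130,0],[0,-80,-140,0]], fingers=1)

```text
time_s: 9.23
ee_pos: [0.5399, -0.1003, 0.1578]
tool_rot: [0.731, 0.683, 0.001, 0.001]
force: [-0.8, -0.7, -0.4]
finger_gap: 0.0401
grip_force: 30.0
```

```bash
python3 - <<'E'
from h import *
print(go(515.3,298.6,150,-3.8))
E
```

```text
(array([396.4, -51.5,   7.4]), np.float64(-0.001), 'yaw', np.float64(-3.9))
```

Call:
jog_arm(commands=[[40,-80,7,0],[80,-80,7,0],[396,-80,7,0],[396,-80,7,0],[396,-80,7,0],[396,-80,7,0],[396,-80,7,0],[396,-80,7,0],[396,-80,7,0],[396,-80,7,0],[396,-80,7,0],[396,-50,7,0]])

```text
time_s: 10.23
ee_pos: [0.5119, 0.3044, 0.1484]
tool_rot: [0.728, 0.686, -0.001, -0.002]
force: [-0.1, 0.6, 0.0]
finger_gap: 0.0407
grip_force: 30.0
```

```bash
python3 - <<'E'
from h import *
print(go(517.3,298.5,24,-3.8)); print(pots(cam("top")))
E
```

```text
(array([ -5.7,   6.1, 124.4]), np.float64(0.007), 'yaw', np.float64(-3.4))
[([244.4, 233.8], 151, [14, 14], [455.4, 299.3])]
```

Call:
jog_arm(commands=[[-1,3,20,0],[-1,3,40,0],[-1,3,60,0],[-1,3,60,0],[-1,3,60,0],[-1,3,60,0]])

```text
time_s: 10.78
ee_pos: [0.5197, 0.2974, 0.0901]
tool_rot: [0.731, 0.683, 0.001, 0.0]
force: [-0.4, 0.6, -0.7]
finger_gap: 0.0405
grip_force: 30.0
```

```bash
python3 - <<'E'
from h import *
print(go(517.3,298.5,21,-3.8))
E
```

```text
(array([ 0.9, -2.6, 69.1]), np.float64(-0.002), 'yaw', np.float64(-3.9))
```

Call:
jog_arm(commands=[[1,-2,25,0],[1,-2,45,0],[1,-2,60,0],[1,-2,66,0],[1,-2,67,0],[1,-2,67,0],[1,-2,67,0]])

```text
time_s: 11.37
ee_pos: [0.5179, 0.2989, 0.0231]
tool_rot: [0.731, 0.683, 0.001, 0.0]
force: [0.3, -0.1, -0.9]
finger_gap: 0.0405
grip_force: 30.0
```

Call:
jog_arm(commands=[[0,0,0,0],[0,0,0,0],[0,0,0,0],[0,0,0,0],[0,0,-20,0],[0,0,-50,0],[0,-20,-90,0],[0,-40,-130,0],[0,-60,-150,0],[0,-60,-150,0]], fingers=-0.06)

```text
time_s: 12.2
ee_pos: [0.4561, 0.3045, 0.1765]
tool_rot: [0.73, 0.683, 0.003, -0.001]
force: [0.7, 1.0, 1.5]
finger_gap: 0.0497
grip_force: 0.0
```

```bash
python3 - <<'E'
from h import *
print(pots(cam("top")),go(439.5,-317.5,180,-4.4))
E
```

```text
[([244.4, 214.5], 148, [14, 14], [517.2, 298.6]), ([244.4, 233.8], 151, [14, 14], [455.4, 299.1])] (array([-621.3,   23.7,   -8.1]), np.float64(0.011), 'yaw', np.float64(-3.8))
```

Call:
jog_arm(commands=[[-490,20,0,0],[-490,20,0,0],[-490,20,0,0],[-490,20,0,0],[-490,20,0,0],[-490,20,0,0],[-490,20,0,0],[-490,20,0,0],[-490,20,0,0],[-490,20,0,0],[-490,20,0,0],[-490,20,0,0]], fingers=-0.49)

```text
time_s: 13.25
ee_pos: [0.4432, -0.1912, 0.1714]
tool_rot: [0.731, 0.682, -0.001, 0.0]
force: [1.2, 0.6, -0.5]
finger_gap: 0.0699
grip_force: 0.0
```

Call:
jog_arm(commands=[[-40,4,0,0],[-80,4,0,0],[-131,4,0,0],[-131,4,30,0],[-131,4,60,0],[-131,4,90,0],[-131,4,90,0],[-131,4,90,0],[-131,4,90,0]])

```text
time_s: 14.0
ee_pos: [0.4393, -0.3193, 0.0829]
tool_rot: [0.731, 0.683, -0.0, 0.0]
force: [-0.4, -0.1, 1.0]
finger_gap: 0.0702
grip_force: 0.0
```

```bash
python3 - <<'E'
from h import *
print(go(439.5,-317.5,13,-4.4)); s=cam("side"); save(s,"s3.png",(240,200,420,380),3)
E
```

```text
(array([ 1.9,  0. , 69.9]), np.float64(0.008), 'yaw', np.float64(-3.9))
```

View pics/s3.png

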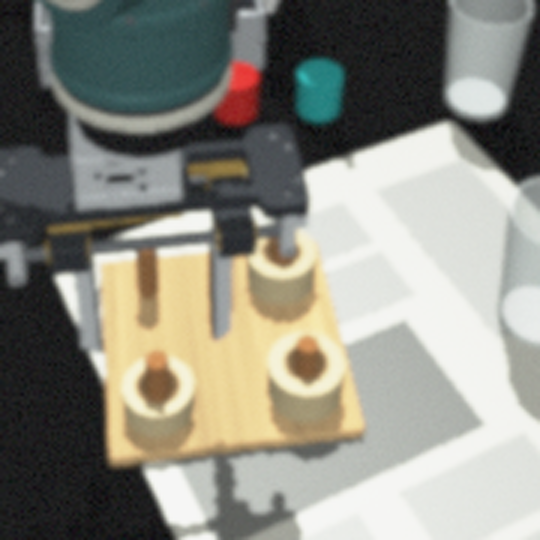

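The fingertips at crop px (90,345) and (220,335) straddle the front-right post at (157,360), so I'll go down.

Call:
jog_arm(commands=[[1,0,25,0],[1,0,45,0],[1,0,60,0],[1,0,68,0],[1,0,68,0],[1,0,68,0]])

```text
time_s: 14.55
ee_pos: [0.4397, -0.3179, 0.015]
tool_rot: [0.731, 0.683, 0.0, 0.001]
force: [-0.7, -0.7, -0.5]
finger_gap: 0.0701
grip_force: 0.0
```

Call:
jog_arm(commands=[[0,0,0,0],[0,0,0,0],[0,0,0,0],[0,0,0,0],[0,0,0,0],[0,0,0,0],[0,0,-15,0],[0,0,-35,0],[0,0,-60,0],[0,0,-90,0],[0,0,-120,0],[0,0,-140,0]], fingers=1)

```text
time_s: 15.55
ee_pos: [0.4393, -0.3181, 0.1565]
tool_rot: [0.731, 0.682, 0.0, 0.001]
force: [0.4, 0.1, -0.3]
finger_gap: 0.0479
grip_force: 30.0
```

```bash
python3 - <<'E'
from h import *
print(go(432,101.2,150,-3.8))
E
```

```text
(array([417.8, -36. ,   6.1]), np.float64(-0.002), 'yaw', np.float64(-3.9))
```

Call:
jog_arm(commands=[[424,-24,6,0],[424,-24,6,0],[424,-24,6,0],[424,-24,6,0],[424,-24,6,0],[424,-24,6,0],[424,-24,6,0],[424,-24,6,0],[424,-24,6,0],[424,-24,6,0],[424,-24,6,0],[424,-24,40,0]])

```text
time_s: 16.55
ee_pos: [0.4466, 0.1115, 0.1172]
tool_rot: [0.729, 0.685, 0.004, 0.001]
force: [2.5, 0.4, -1.1]
finger_gap: 0.0478
grip_force: 30.0
```

```bash
python3 - <<'E'
from h import *
print(go(444.3,105.4,11,-3.8),status.state()["finger_gap"])
E
```

```text
(array([ -6.7,  -2.6, 106.2]), np.float64(0.004), 'yaw', np.float64(-3.6)) 0.047849396110340614
```

Call:
jog_arm(commands=[[0,0,30,0],[0,0,60,0],[0,0,85,0],[0,0,98,0],[0,0,103,0],[0,0,104,0],[0,0,104,0]])

```text
time_s: 17.13
ee_pos: [0.4443, 0.1069, 0.0101]
tool_rot: [0.731, 0.683, 0.0, 0.0]
force: [-0.1, 0.2, -0.4]
finger_gap: 0.048
grip_force: 30.0
```

Call:
jog_arm(commands=[[0,0,0,0],[0,0,0,0],[0,0,0,0],[0,0,0,0],[0,0,-20,0],[0,0,-50,0],[0,0,-90,0],[0,0,-130,0],[0,0,-165,0],[0,0,-165,0]], fingers=-0.23)

```text
time_s: 17.97
ee_pos: [0.4466, 0.1077, 0.1804]
tool_rot: [0.731, 0.682, 0.004, 0.001]
force: [0.9, -1.0, 0.1]
finger_gap: 0.058
grip_force: 0.0
```

```bash
python3 - <<'E'
from h import *
print(go(539.3,-325,175,-4.4))
E
```

```text
(array([-425.3,  122.1,    4.1]), np.float64(0.008), 'yaw', np.float64(-3.9))
```

Call:
jog_arm(commands=[[-426,123,0,0],[-426,123,0,0],[-426,123,0,0],[-426,123,0,0],[-426,123,0,0],[-426,123,0,0],[-426,123,0,0],[-426,123,0,0],[-426,123,0,0],[-426,123,0,0],[-426,123,0,0],[-426,123,35,0]], fingers=-0.49)

```text
time_s: 18.97
ee_pos: [0.5391, -0.3343, 0.1445]
tool_rot: [0.733, 0.681, 0.0, 0.005]
force: [0.3, -0.8, 0.3]
finger_gap: 0.0704
grip_force: 0.0
```

Call:
jog_arm(commands=[[0,0,30,0],[0,0,60,0],[0,0,60,0],[0,0,60,0],[0,0,60,0]])

```text
time_s: 19.38
ee_pos: [0.5384, -0.3268, 0.0816]
tool_rot: [0.731, 0.683, 0.0, 0.001]
force: [-0.8, 0.1, 1.3]
finger_gap: 0.0701
grip_force: 0.0
```

```bash
python3 - <<'E'
from h import *
print(go(539.3,-325,14,-4.4))
E
```

```text
(array([ 2. ,  0.7, 67.6]), np.float64(0.009), 'yaw', np.float64(-3.9))
```

Call:
jog_arm(commands=[[2,1,25,0],[2,1,45,0],[2,1,60,0],[2,1,67,0],[2,1,67,0],[2,1,67,0]])

```text
time_s: 19.88
ee_pos: [0.5393, -0.3248, 0.0139]
tool_rot: [0.731, 0.683, 0.0, 0.001]
force: [0.3, 0.4, 0.9]
finger_gap: 0.0697
grip_force: 0.0
```

Call:
jog_arm(commands=[[0,0,0,0],[0,0,0,0],[0,0,0,0],[0,0,0,0],[0,0,0,0],[0,0,0,0],[0,0,-15,0],[0,0,-35,0],[0,0,-60,0],[0,0,-90,0],[0,0,-120,0],[0,0,-140,0]], fingers=1)

```text
time_s: 20.88
ee_pos: [0.5391, -0.325, 0.1567]
tool_rot: [0.731, 0.682, 0.0, 0.001]
force: [0.8, -0.0, -0.3]
finger_gap: 0.0505
grip_force: 29.8
```

```bash
python3 - <<'E'
from h import *
print(go(464.3,209.3,150,-3.8)); print(go(505.4,149.4,150,-3.8))
E
```

```text
(array([ 527.9, -111.3,    5.9]), np.float64(-0.002), 'yaw', np.float64(-3.9))
(array([471. , -66.2,   6. ]), np.float64(-0.002), 'yaw', np.float64(-3.9))
```

Call:
jog_arm(commands=[[490,-111,0,0],[490,-111,0,0],[490,-111,0,0],[490,-111,0,0],[490,-111,0,0],[490,-111,0,0],[490,-111,0,0],[490,-111,0,0],[490,-111,0,0],[490,-111,0,0],[490,-111,0,0],[490,-111,0,0]])

```text
time_s: 21.88
ee_pos: [0.4611, 0.1716, 0.1539]
tool_rot: [0.731, 0.683, 0.001, -0.0]
force: [0.9, -0.3, 0.2]
finger_gap: 0.0508
grip_force: 29.8
```

Call:
jog_arm(commands=[[38,0,6,0],[38,0,46,0],[38,0,60,0],[38,0,60,0],[38,0,60,0]])

```text
time_s: 22.3
ee_pos: [0.4646, 0.2069, 0.0935]
tool_rot: [0.731, 0.682, -0.0, 0.0]
force: [0.1, 0.4, -0.7]
finger_gap: 0.0508
grip_force: 29.8
```

```bash
python3 - <<'E'
from h import *
print(go(464.3,209.3,11,-3.8),status.state()["finger_gap"])
E
```

```text
(array([ 2.4, -0.4, 82.5]), np.float64(-0.003), 'yaw', np.float64(-4.0)) 0.05075774566408838
```

Call:
jog_arm(commands=[[2,0,30,0],[2,0,55,0],[2,0,72,0],[2,0,80,0],[2,0,82,0],[2,0,82,0]])

```text
time_s: 22.8
ee_pos: [0.4653, 0.2095, 0.012]
tool_rot: [0.731, 0.682, 0.001, 0.0]
force: [0.1, 0.5, -1.3]
finger_gap: 0.0509
grip_force: 29.8
```

Call:
jog_arm(commands=[[0,0,0,0],[0,0,0,0],[0,0,0,0],[0,0,0,0],[0,0,-20,0],[0,0,-50,0],[0,0,-90,0],[0,0,-130,0],[0,0,-165,0],[0,0,-165,0]], fingers=-0.3)

```text
time_s: 23.63
ee_pos: [0.4671, 0.2104, 0.1818]
tool_rot: [0.731, 0.682, 0.004, 0.0]
force: [0.4, 0.4, 0.6]
finger_gap: 0.0613
grip_force: 0.0
```

```bash
python3 - <<'E'
from h import *
print(go(547,-225.5,175,-4.4)); c=cam("top"); print(pots(c)); save(c,"t4.png",(200,120,460,300),3)
E
```

```text
(array([-429.4,  109.6,    5.1]), np.float64(0.008), 'yaw', np.float64(-3.9))
[]
```

View pics/t4.png

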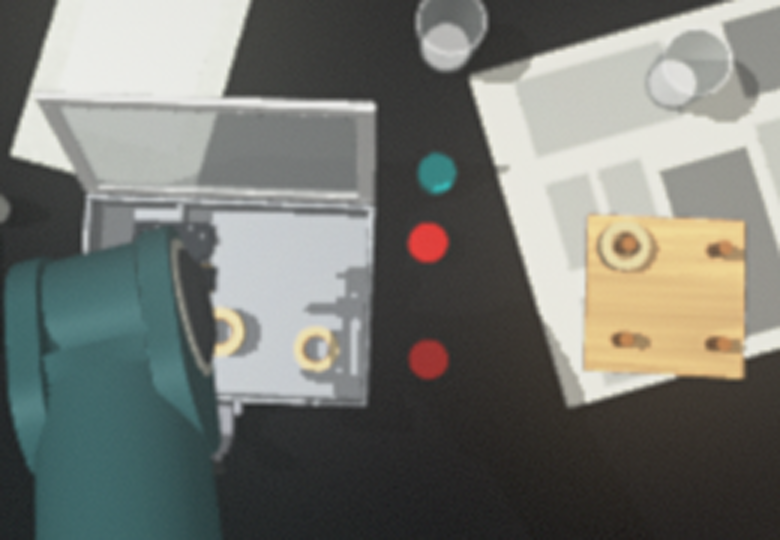

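Two rolls lie in the wide compartment at crop px (225,332) and (317,348). One is still on the back-left post at (627,244).

Call:
jog_arm(commands=[[-429,0,0,0],[-429,0,0,0],[-429,0,0,0],[-429,0,0,0],[-429,0,0,0],[-429,0,0,0],[-429,0,0,0],[-429,109,0,0],[-429,109,0,0],[-429,109,0,0],[-429,109,0,0],[-429,109,0,0]], fingers=-0.49)

```text
time_s: 24.68
ee_pos: [0.5451, -0.2311, 0.1746]
tool_rot: [0.732, 0.681, -0.001, 0.0]
force: [0.2, -0.4, 0.3]
finger_gap: 0.0703
grip_force: 0.0
```

Call:
jog_arm(commands=[[0,0,30,0],[0,0,60,0],[0,0,90,0],[0,0,90,0],[0,0,90,0]])

```text
time_s: 25.1
ee_pos: [0.5431, -0.2258, 0.0851]
tool_rot: [0.731, 0.682, -0.001, -0.001]
force: [-0.1, -0.1, 0.7]
finger_gap: 0.0699
grip_force: 0.0
```

```bash
python3 - <<'E'
from h import *
print(go(547,-225.5,14,-4.4))
E
```

```text
(array([ 0.5,  4. , 71.1]), np.float64(0.008), 'yaw', np.float64(-3.9))
```

Call:
jog_arm(commands=[[1,4,25,0],[1,4,45,0],[1,4,60,0],[1,4,70,0],[1,4,70,0],[1,4,70,0]])

```text
time_s: 25.6
ee_pos: [0.5485, -0.2255, 0.0167]
tool_rot: [0.731, 0.683, 0.0, 0.0]
force: [0.2, -0.2, -0.0]
finger_gap: 0.0701
grip_force: 0.0
```

Call:
jog_arm(commands=[[0,0,0,0],[0,0,0,0],[0,0,0,0],[0,0,0,0],[0,0,0,0],[0,0,0,0],[0,0,-15,0],[0,0,-35,0],[0,0,-60,0],[0,0,-90,0],[0,0,-120,0],[0,0,-140,0]], fingers=1)

```text
time_s: 26.6
ee_pos: [0.5485, -0.2257, 0.1596]
tool_rot: [0.731, 0.682, 0.001, 0.001]
force: [0.4, 0.8, -0.6]
finger_gap: 0.0513
grip_force: 30.0
```

```bash
python3 - <<'E'
from h import *
print(go(505.4,149.4,150,-3.8))
E
```

```text
(array([371.3, -68.8,   9.2]), np.float64(-0.002), 'yaw', np.float64(-3.9))
```

Call:
jog_arm(commands=[[60,-69,0,0],[371,-69,0,0],[371,-69,0,0],[371,-69,0,0],[371,-69,0,0],[371,-69,0,0],[371,-69,0,0],[371,-69,0,0],[371,-69,0,0],[371,-69,0,0],[371,-69,0,0],[371,-69,30,0]])

```text
time_s: 27.6
ee_pos: [0.5071, 0.1509, 0.1299]
tool_rot: [0.73, 0.683, 0.003, 0.001]
force: [2.2, 0.8, -0.6]
finger_gap: 0.0515
grip_force: 30.0
```

Call:
jog_arm(commands=[[0,0,30,0],[0,0,40,0],[0,0,40,0],[0,0,40,0]])

```text
time_s: 27.93
ee_pos: [0.5051, 0.1488, 0.0868]
tool_rot: [0.731, 0.682, -0.0, 0.0]
force: [0.4, 0.2, 0.3]
finger_gap: 0.0509
grip_force: 30.0
```

```bash
python3 - <<'E'
from h import *
print(go(505.4,149.4,12,-3.8),status.state()["finger_gap"])
E
```

```text
(array([ 0.7,  0.3, 74.8]), np.float64(-0.003), 'yaw', np.float64(-4.0)) 0.05093612763117262
```

Call:
jog_arm(commands=[[0,0,30,0],[0,0,55,0],[0,0,66,0],[0,0,73,0],[0,0,74,0],[0,0,74,0]])

```text
time_s: 28.43
ee_pos: [0.5053, 0.1497, 0.0129]
tool_rot: [0.731, 0.683, 0.0, 0.0]
force: [-0.3, 0.5, -0.2]
finger_gap: 0.0511
grip_force: 30.0
```

Call:
jog_arm(commands=[[0,0,0,0],[0,0,0,0],[0,0,0,0],[0,0,0,0],[0,0,-20,0],[0,0,-50,0],[0,0,-90,0],[0,0,-130,0],[-40,0,-165,0],[-80,0,-200,0],[-120,0,-230,0],[-160,0,-260,0]], fingers=-0.3)

```text
time_s: 29.43
ee_pos: [0.4954, 0.02, 0.2492]
tool_rot: [0.731, 0.683, 0.0, -0.0]
force: [0.4, 1.0, 0.4]
finger_gap: 0.0608
grip_force: 0.0
```

Call:
jog_arm(commands=[[-40,0,-40,0],[-80,0,-80,0],[-120,0,-120,0],[-120,0,-120,0]], fingers=1)

```text
time_s: 29.77
ee_pos: [0.487, -0.0978, 0.3673]
tool_rot: [0.731, 0.683, 0.001, -0.0]
force: [0.7, 0.0, -0.3]
finger_gap: 0.0378
grip_force: 0.0
```

```bash
python3 - <<'E'
from h import *
c=cam("top"); print(pots(c),status.state()["ee_pos"]); save(c,"t5.png",(210,140,350,270),4)
s=cam("side"); save(s,"s5.png",(220,80,380,240),3)
E
```

```text
[([244.4, 214.4], 141, [14, 14], [517.3, 298.8]), ([244.4, 233.8], 148, [14, 14], [455.4, 299.2])] [ 0.48774274 -0.10398659  0.37242317]
```

View pics/t5.png

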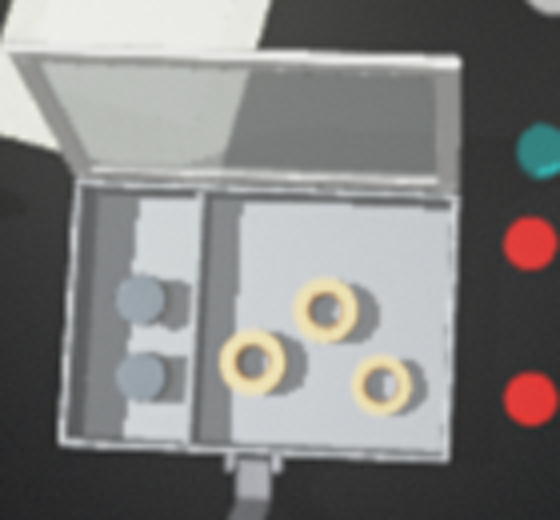

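View pics/s5.png

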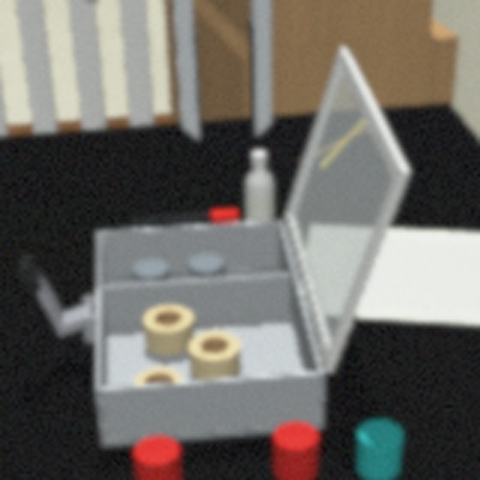

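All three rolls (crop px (325,310), (252,362), (381,385)) lie in the wide compartment. Both pots ((140,298), (140,376)) stand in the narrow one, the lid stands open, and the clamp leans out at the front. Next I measure the lid edge and clamp.

```bash
cat > m2.py <<'E'
from h import *
t=cam("top");s=cam("side")
T=lambda u,v:(210+u/4-.4,140+v/4-.4); S=lambda u,v:(220+u/3-.3,80+v/3-.3)
for n,a,b in(("lidR",(461,58),(408,176)),("lidL",(6,46),(343,47)),("hingeR",(458,198),(332,372)),("hingeL",(80,180),(285,222))):
    p,e=tri(t,T(*a),s,S(*b)); print(n,(p*1000).round(1),round(e*1000,1))
print(go(488,197,372))
E
python3 m2.py
```

```text
lidR [660.3  34.6 261.3] 0.3
lidL [678.  339.2 265. ] 1.0
hingeR [595.   39.9  65. ] 12.0
hingeL [614.4 340.4  63.8] 4.4
(array([292.9, -20.1,  -5.8]), None, 'yaw', np.float64(-4.0))
```

Call:
jog_arm(commands=[[40,40,0,0],[80,80,0,0],[120,120,0,0],[160,160,0,0],[200,200,0,0],[240,218,0,0],[300,218,0,0],[300,218,0,0],[300,218,0,0],[300,218,0,0],[300,218,0,0],[300,218,0,0]])

```text
time_s: 30.97
ee_pos: [0.7253, 0.1888, 0.3639]
tool_rot: [0.731, 0.683, -0.001, -0.0]
force: [-0.5, -0.7, 0.0]
finger_gap: 0.0005
grip_force: 0.0
```

```bash
python3 - <<'E'
from h import *
print(go(725,188,235,-3.8),status.state()["ee_pos"])
E
```

```text
(array([ -0.6,  -0. , 128.9]), np.float64(-0.001), 'yaw', np.float64(-3.9)) [0.72531799 0.18875783 0.36394851]
```

Call:
jog_arm(commands=[[0,0,40,0],[0,0,80,0],[0,0,120,0],[0,0,129,0],[0,-20,129,0],[0,-40,129,0],[0,-55,125,0],[0,-70,120,0],[0,-85,116,0],[0,-102,114,0],[0,-102,114,0]])

```text
time_s: 31.88
ee_pos: [0.6225, 0.1952, 0.2539]
tool_rot: [0.731, 0.683, 0.001, -0.001]
force: [-0.3, 0.3, 0.1]
finger_gap: 0.0001
grip_force: 0.0
```

```bash
python3 - <<'E'
from h import *
s=cam("side"); save(s,"s6.png",(220,60,400,240),3); print(status.state()["ee_pos"],status.state()["force"])
E
```

```text
[0.62357454 0.1954384  0.2535218 ] [-0.1258404   0.33876741  0.27338577]
```

View pics/s6.png

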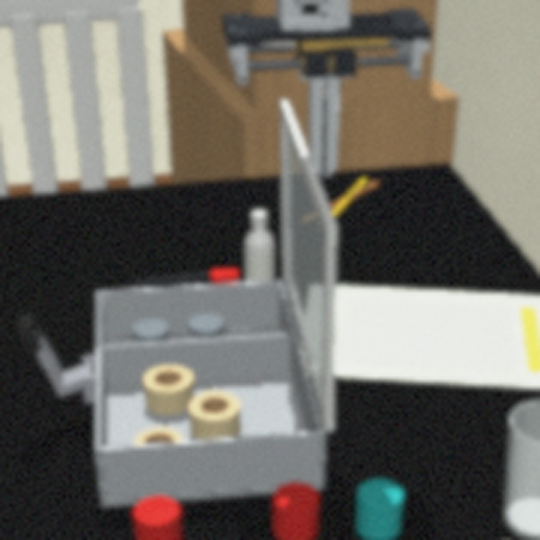

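The lid now stands about upright at crop px (305,260), with the closed fingers behind it at (325,120). I'll continue along the arc.

Call:
jog_arm(commands=[[0,-16,2,0],[0,-32,4,0],[0,-48,7,0],[0,-63,12,0],[0,-78,18,0],[0,-93,24,0],[0,-107,33,0],[0,-120,42,0],[0,-133,52,0],[0,-144,64,0],[0,-155,77,0],[0,-164,89,0]])

```text
time_s: 32.93
ee_pos: [0.4609, 0.2063, 0.1629]
tool_rot: [0.731, 0.682, 0.001, 0.0]
force: [2.2, 0.1, 0.3]
finger_gap: 0.0004
grip_force: 0.7
```

Call:
jog_arm(commands=[[0,-7,14,0],[0,-14,28,0],[0,-20,43,0],[0,-24,58,0],[0,-27,72,0],[0,-28,80,0],[0,-29,86,0],[0,-29,90,0],[0,-29,92,0],[0,-29,92,0]])

```text
time_s: 33.77
ee_pos: [0.4323, 0.2084, 0.0728]
tool_rot: [0.731, 0.682, 0.0, -0.001]
force: [-21.5, -7.5, 67.6]
finger_gap: 0.0004
grip_force: 33.3
```

```bash
python3 - <<'E'
from h import *
s=cam("side"); save(s,"s7.png",(220,60,400,240),3); print(status.state()["ee_pos"],status.state()["force"])
E
```

```text
[0.4322757  0.20841909 0.07289104] [-20.81794832  -7.9630046   65.23076011]
```

View pics/s7.png

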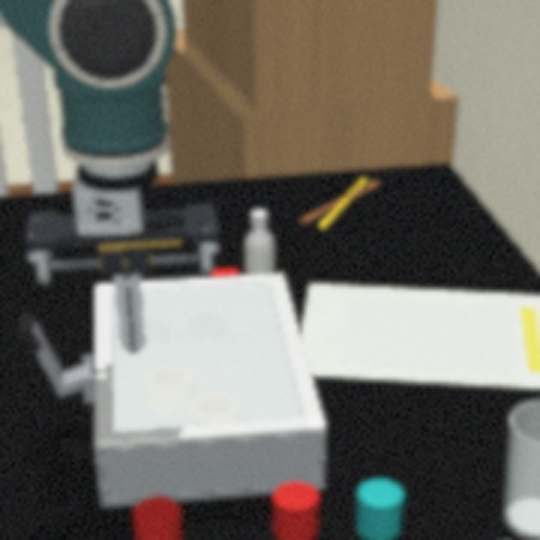

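The lid lies shut (front rim at crop px (105,380)), with the rolls visible through it. I'll ease off, rise, and go back beyond the clamp.

Call:
jog_arm(commands=[[0,0,-20,0],[0,0,-55,0],[0,0,-90,0],[0,0,-120,0],[-7,-40,-120,0],[-7,-80,-120,0],[-7,-120,-120,0],[-7,-150,-120,0],[-7,-150,-120,0],[-7,-150,-120,0]])

```text
time_s: 34.65
ee_pos: [0.2786, 0.212, 0.191]
tool_rot: [0.73, 0.683, 0.001, -0.001]
force: [0.5, 1.0, 0.5]
finger_gap: 0.0003
grip_force: 0.0
```

```bash
python3 - <<'E'
from h import *
t=cam("top");s=cam("side")
st=status.state(); print(st["ee_pos"],st["tool_rot"],st["force"])
c=np.radians(-3.8);R=np.array([[np.cos(c),-np.sin(c)],[np.sin(c),np.cos(c)]])
loc=lambda p:(R.T@(np.array(p[:2])*1000-[498.5,197])).round(1)
print("tcp local",loc(st["ee_pos"]))
p,e=tri(t,(270.5,275),s,(229,166)); print("clamp end",p*1000,e*1000,loc(p))
for n,q in dict(FR=(.0,.0)).items(): pass
f=s["frame"]; save(s,"s8.png",(200,100,320,220),4)
E
```

```text
[0.28011832 0.2121761  0.19112996] [ 7.30015152e-01  6.83428423e-01  6.67742262e-04 -1.73859795e-03] [ 0.58126728 -0.1822679  -0.036311  ]
tcp local [-218.9    0.7]
clamp end [333.01905417 205.32572584 122.05579854] 1.6398386213482417 [-165.7   -2.7]
```

View pics/s8.png

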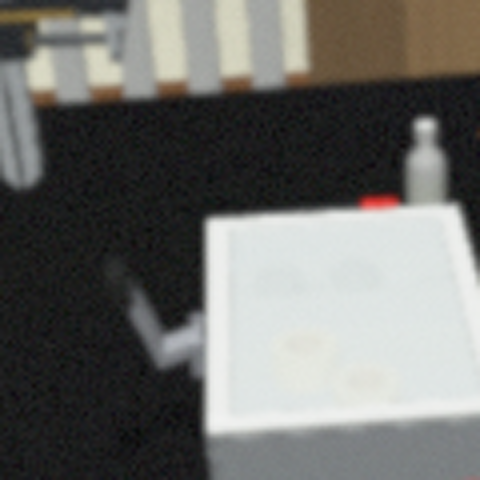

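The clamp's end is at crop px (115,268), local (-166,-3) and 120 mm up. The fingers are clear on the robot's side, so I'll go down and push it over along its arc.

Call:
jog_arm(commands=[[0,0,40,0],[0,0,80,0],[0,0,96,0],[0,15,96,0],[0,28,92,0],[0,40,86,0],[0,53,81,0],[0,61,77,0],[0,70,73,0],[0,79,71,0],[0,88,70,0],[0,98,70,0]])

```text
time_s: 35.75
ee_pos: [0.3801, 0.205, 0.121]
tool_rot: [0.731, 0.683, 0.0, 0.0]
force: [-1.4, -0.5, -0.6]
finger_gap: 0.0001
grip_force: 0.4
```

Call:
jog_arm(commands=[[0,9,1,0],[0,18,4,0],[0,26,8,0],[0,34,12,0],[0,42,18,0],[0,48,24,0],[0,53,29,0],[0,58,31,0],[0,60,32,0],[0,60,32,0]])

```text
time_s: 36.58
ee_pos: [0.439, 0.2007, 0.0887]
tool_rot: [0.731, 0.683, -0.0, -0.0]
force: [-3.0, -0.4, 4.6]
finger_gap: 0.0006
grip_force: 2.5
```

```bash
python3 - <<'E'
from h import *
s=cam("side"); save(s,"s9.png",(200,100,320,220),4); print(status.state()["ee_pos"],status.state()["force"])
E
```

```text
[0.43898005 0.20069598 0.08880523] [-0.78414032 -0.49301356  2.5768768 ]
```

View pics/s9.png

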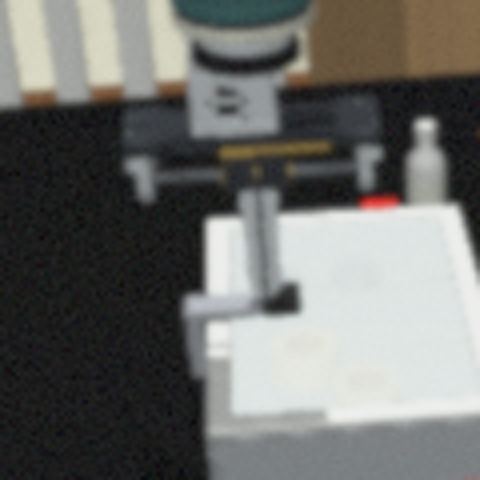

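The clamp lies over the lid with its pad at crop px (283,298). I'll press a little to make sure it's home, then withdraw.

Call:
jog_arm(commands=[[0,4,1,0],[0,6,2,0],[0,6,2,0],[0,6,2,0]])

```text
time_s: 36.97
ee_pos: [0.4412, 0.2009, 0.0875]
tool_rot: [0.73, 0.683, -0.003, -0.004]
force: [-41.1, -3.8, 67.2]
finger_gap: 0.0005
grip_force: 33.3
```

Call:
jog_arm(commands=[[0,0,-15,0],[0,0,-50,0],[0,0,-90,0],[0,0,-130,0],[0,-40,-170,0],[0,-80,-180,0],[0,-100,-180,0],[0,-100,-180,0],[0,-100,-180,0]])

```text
time_s: 37.72
ee_pos: [0.3438, 0.2076, 0.2672]
tool_rot: [0.73, 0.683, 0.001, -0.001]
force: [0.3, 1.4, 1.1]
finger_gap: 0.0002
grip_force: 0.0
```

```bash
python3 - <<'E'
from h import *
s=cam("side"); save(s,"s10.png",(200,100,380,280),3); print(status.state()["ee_pos"],status.state()["time_s"])
E
```

```text
[0.34246642 0.20788582 0.26761741] 37.7667
```

View pics/s10.png

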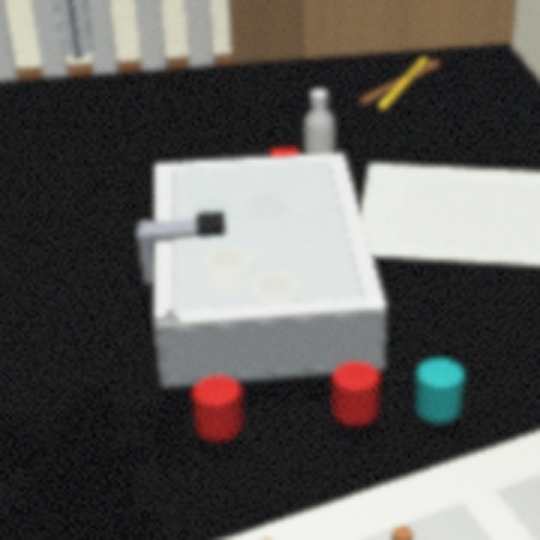

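The lid is shut, the clamp lies flat on it (pad at crop px (210,222)), and the arm is clear. I'll hand the job in.

```bash
python3 -c "
from rig import ticket; print(ticket.finish_job())"
```

```text
the job is handed in; nothing more can be done
None
```

The job is handed in: all three tape rolls and both paint pots are in their compartments, the lid is shut, the clamp lies folded down on it, and I touched none of the bystanders; the system gave no verdict.

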